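Ready the scanner's spring clamp for a full-arch model and hold it open

ROBOT

A 6-joint arm with a two-finger parallel gripper is mounted at the origin on the work surface. World frame = base frame: x ahead of the robot, y to its left, z up, the work surface at z = 0. Lengths are in mm, angles in rad, forces in N, time in s.
With the tool pointing down it reaches from about 400 to 925 mm from the base axis. Payload 12.5 kg.
Tool frame: the origin (TCP) lies between the finger pads; the fingertips stand 25 mm ahead of it and the grasp point (between the pads) lies 6 mm ahead of it; z points along the fingers, y is the line along which they close (so a half turn about z gives the same grasp; the last joint's range is limited). The gripper opens to 95 mm and grips with 3 to 60 N. Pads are 20 mm wide; open, the fingers measure 119 mm over their backs; the gripper's body (75 mm by 180 mm) begins 59 mm behind the grasp point.
Start: joints at [1.239, 0.491, 1.559, -0, 1.092, -0.106], TCP at [139.909, 609.155, 239.661] pointing down, gripper open.
Joint ranges: [-3.1, 3.1], [-0.84, 2.19], [0.05, 2.79], [-1.13, 4.28], [0.06, 2.93], [-2.69, 2.69]. Speed limits (rad/s): [2.22, 2.22, 2.79, 3.14, 3.14, 3.14].

INTERFACE

Orientations are given as a rotation vector (axis times angle).
In Python, from bench import ctrl gives the robot as it stands. The module is installed in compiled form; this text tells all that it offers.
- The arm moves only by the tool carry_out, never from a script. Its argument "targets" is one flat list of numbers, 5 for each row, row after row: the shift along the tool's x, y, z in units of 0.15 m (1.0 is 0.15 m), then the turn about the tool's z in units of pi/2 rad (1.0 is pi/2 rad), then the closure, from -1 (fully open) to 1 (shut). In form: [tx, ty, tz, turn, hand, tx, ty, tz, turn, hand, ...]. A call has 1 to 12 rows; each row is the pose to reach, as a shift and turn from the pose commanded when the call began, along the tool's axes at that moment; what a row does not reach only later rows make up. A row lasts 1/8 s, in which the tool goes at most 62.5 mm and 10.7 degrees, less where a joint would pass 70% of its speed; a pose out of reach is approached as far as the arm can. A call with a number of a shift or a turn outside -1 to 1 is refused whole. A call with a gripper value outside its range is refused whole. The fingers move at their own pace and stop on an object; "squeeze" is the grip in N (left out, the last holds). Time passes only in rows, so rows that repeat a pose let the fingers close. It gives the time, the measured TCP pose, the force, the opening and the grip force at its end, in the units of the state.
- ctrl.get_obs(): the state, without advancing time (a new reading comes with each control period).
- ctrl.camera(name): name is "scene" or "top" or "wrist"; returns a dict with "pixels" (480x640x3 uint8, red, green, blue), "range_z" (480x640 float32, mm along the optical axis (not along the pixel's ray), 0 where there is no reading), "fx", "fy", "cx", "cy" (pixels), "T" (4x4, takes a point from camera to world coordinates); the wrist camera has in their place "T_tool_cam" (4x4, takes a point from camera to tool coordinates, whose origin is the TCP and whose axes are the flange's). Camera axes: x right, y down, z forward; pixel columns grow to the right and rows downward; lengths in mm; the calibration is good to about 2 mm. A picture is of the moment at which its call begins: read the wrist's pose just before it.
- ctrl.sign_off(): hands the job in; it is judged then, once.
The state is a dict: "clock": time; "joint_pos": joint angles; "joint_velocities": joint speeds; "tau": joint torques, N m; "ee_pos": TCP position; "orientation": TCP orientation; "force": force on the tool from outside, world axes, zero at the start; "moment": the same for the moment, N m; "width": finger opening in mm; "grasp_force": force on a finger pad.
Only numpy, scipy, OpenCV 4.12 (cv2) and the standard library are available. Lean on these libraries where they do the work, as an engineer would, in place of code of your own. Each camera call takes 0.05 s, during which the arm holds its last target. There are 200 camera calls.

TASK

Lift the finished single-die holder out of the spring clamp and stand it upright in the empty middle well of the die rack, set down rather than dropped. Then pull the clamp's handle until the jaw's yellow pointer is over the white line of the red rider and keep holding it there, so that I can put the full-arch model in: finish with the handle still in the gripper, for the jaw springs shut if let go. Leave the other two dies, the model and the spray can where they are.

Things in the scene. Friction and masses are not known exactly. Their poses are not given: they have to be found in the camera images.
- clamp: spring model clamp fixed to the bench, 180 (its x) x 90 mm bed, bed top 16 mm up, turned up to 0.4 rad, left or right of the rack; origin under the bed's centre, z up, -x end towards the robot. Dark fixed jaw at the +x end, face at x=72 mm, top 46. Blue sliding jaw 68 wide, 18 thick, face at x=28 when shut (44 mm gap), top 46. Dark end block x=-90 to -76, 84 wide, top 48 mm up
- jaw (a joint): opening of the blue sliding jaw in m: 0 shut (at rest), grows as the handle is pulled along the clamp's -x, hard stop at 0.050. A spring pulls it shut with about 4.5 N at 0 plus 150 N per m of opening (8 to 11 N at the mark); let go, it snaps shut
- jaw_pointer (a point): middle of the yellow pointer blade (3 mm wide along x, 4 mm high) that sticks out of the blue jaw on the clamp's +y side, 27 mm above the bench; at clamp x=19, y=45 mm when shut, moves with the jaw
- rider: red size rider screwed fast to the +y edge of the clamp's bed, 10 mm along x, top 22 mm above the bench; origin on the white line across its top, at clamp y=45 mm, axes as the clamp's. The opening needed is the distance along the clamp's x from the pointer (when shut) to this line: 24 to 42 mm
- rack: blue die rack fixed to the bench, 172 (its x) x 62 x 16 mm high, turned up to 0.4 rad; origin under its centre. A row along its x of three round wells 37 mm across and 7 mm deep (floor 9 mm above the bench) at x=-52, 0 and 52 mm; the middle one is empty, the outer two hold dies a and b
- rack_hole1 (a point): centre of the mouth of the rack's empty middle well, 16 mm above the bench
- die_holder: the one to move: black round puck, 30 mm diameter, 30 high, with a silver band and a white tooth stump (17 mm wide) fixed on top, 44.5 high in all, 55 to 115 g; origin at the centre of its underside, z up. Stands loosely on the clamp's bed (16 mm up) between the jaws, near clamp x=50 mm; fingers fit on its two sides along the clamp's y
- die_a: another die holder, same size, cream stump, loose in an outer well of the rack; origin at the centre of its underside; leave alone
- die_b: another die holder, same size, cream stump, loose in the other outer well; origin at the centre of its underside; leave alone
- arch_model: full-arch stone model with teeth, about 60 x 64 x 32 mm, loose on the bench to the right (-y); origin at the centre of its underside; leave alone
- spray_can: white spray can, 58 mm diameter, 190 mm high, loose, standing on the bench to the left (+y); origin at the centre of its underside; leave alone
- pull_handle (a point): black round handle bar of the jaw, 10 mm diameter, 72 long along its y, 34 mm above the bench; this point is its centre. Its ends join two 8 mm rods at y=+-30 mm that run back through the end block to the jaw. Shut, it is at clamp x=-128 mm with 33 mm free to the end block: pinch its middle from above, a finger on either side; it moves with the jaw

How it is judged (in metres and radians):
On the way, in this order (a step that is already met when the one before it is completed fails the run):
1. the die holder stands upright in the rack's middle well, let go (horizontal distance between die_holder and rack_hole1 below 0.006 m and z of die_holder in the frame of rack below 0.0125 m and angle between die_holder's own z axis and vertical below 0.1 rad and linear speed of die_holder below 0.03 m/s and contact force between the fingers and die_holder below 0.1 N), for 0.2 s.
2. the jaw is pulled out by its handle until the pointer is over the rider's line, and held (x of jaw_pointer in the frame of rider between -0.004 and 0.004 m and contact force between the fingers and jaw above 4 N and distance between the grasp point and pull_handle below 0.04 m), for 0.5 s.
At the end, for the whole second after the job is handed in: Through the last second the gripper's fingers hold the clamp's handle (over 4 N), the jaw is still and its pointer is within 4 mm of the rider's line, and the die holder stands at rest, upright and untouched, down in the rack's middle well (all of step 2 and velocity of joint jaw between -0.01 and 0.01 m/s and horizontal distance between die_holder and rack_hole1 below 0.006 m and z of die_holder in the frame of rack below 0.0125 m and angle between die_holder's own z axis and vertical below 0.1 rad and linear speed of die_holder below 0.03 m/s and contact force between the arm and die_holder below 0.1 N); the arm keeps its last pose, push and grip.
It fails at once if the die holder is dropped or thrown: it moves faster than 0.45 m/s with no finger on it (linear speed of die_holder above 0.45 m/s and contact force between the fingers and die_holder below 0.05 N).
It fails at once if the die holder is tipped over (angle between die_holder's own z axis and vertical above 0.8 rad).
It fails at once if one of the other two dies is disturbed (moved more than 12 mm) (distance of any of die_a, die_b from where it was at the start of the episode above 0.012 m).
It fails at once if the arch model or the spray can is moved more than 20 mm or tipped (distance of any of arch_model, spray_can from where it was at the start of the episode above 0.02 m or angle between spray_can's own z axis and vertical above 0.3 rad).
It also fails if it takes over 58 s, if anything falls off the work surface, if the arm or the gripper's body presses on something with over 40 N, if the wrist force passes 120 N, or if a joint passes its speed limit or range.

## Working session

There is one attempt and no reset: what is moved stays moved. The work goes in short steps, Python scripts to look and compute and a tool call to move; the robot and the scene stay as the last step left them, time stands still between calls to the robot, and variables do not carry over. Pictures are saved under pics/ and viewed, at most 10 in all, crops included, and the job is handed in when it is done.

Besides the shell and the picture viewer there is one more tool, called in YAML: its name, and indented under it one key for each argument. carry_out: Moves the arm, as the interface text tells. Shifts and turns lie within -1 to 1; 1 stands for 0.15 m of shift or pi/2 rad of turn. Its arguments: {"type":"object","properties":{"targets":{"type":"array"},"squeeze":{"type":"number"}},"required":["targets"]}

```bash
mkdir -p pics; cat > h.py <<'E'
import numpy as np, cv2
from scipy.spatial.transform import Rotation as R
from bench import ctrl
def cloud(c,T):
    z=c["range_z"].astype(float); v,u=np.mgrid[:480,:640]
    p=np.stack([(u-c["cx"])*z/c["fx"],(v-c["cy"])*z/c["fy"],z],-1)@T[:3,:3].T+T[:3,3]
    p[z==0]=np.nan
    return p
def save(c,n): cv2.imwrite(n,cv2.cvtColor(c["pixels"],cv2.COLOR_RGB2BGR))
def grab(n):
    c=ctrl.camera(n); return c,cloud(c,c["T"])
E
python3 - <<'E'
from h import *
o=ctrl.get_obs();print(o["clock"],o["ee_pos"],o["orientation"],o["width"])
for n in("top","scene"):
    c,p=grab(n);save(c,f"pics/{n}0.png");np.save(f"{n}.npy",p);print(c["T"].round(3),c["fx"])
print(R.from_rotvec(o["orientation"]).as_matrix().round(3))
E
```

```text
0.0 [139.82170121 608.92589748 239.04999254] [-3.53890319e-01 -3.12134501e+00  1.73463296e-03] 95.15537576386954
[[ 1.500000e-02 -9.950000e-01  1.020000e-01  4.892480e+02]
 [-1.000000e+00 -1.500000e-02  8.000000e-03  1.914400e+01]
 [-7.000000e-03 -1.020000e-01 -9.950000e-01  1.078354e+03]
 [ 0.000000e+00  0.000000e+00  0.000000e+00  1.000000e+00]] 519.4524565007088
[[-7.000000e-03  8.520000e-01 -5.240000e-01  1.131873e+03]
 [ 1.000000e+00 -1.000000e-03 -1.600000e-02  4.803500e+01]
 [-1.400000e-02 -5.240000e-01 -8.520000e-01  9.367840e+02]
 [ 0.000000e+00  0.000000e+00  0.000000e+00  1.000000e+00]] 533.6677179808416
[[-0.975  0.224 -0.   ]
 [ 0.224  0.975 -0.001]
 [ 0.    -0.001 -1.   ]]
```

View pics/top0.png

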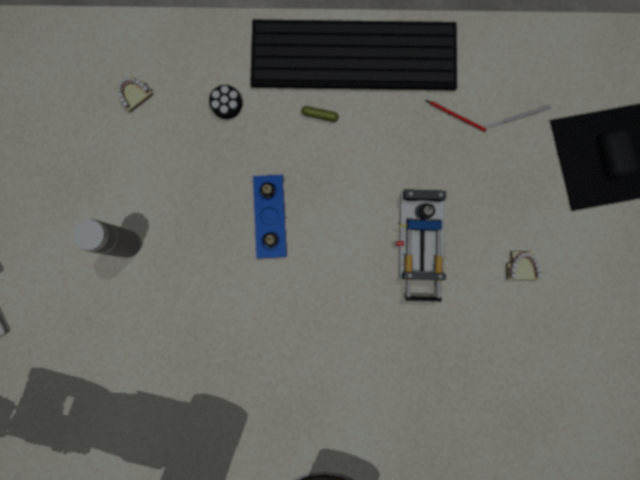

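Top view: the rack is near pixel (270,217), with the empty well in the middle. The clamp is near (423,245), its handle at (422,298), the die at (425,211) and the rider at (399,243). The spray can is near (105,237) and the arch model near (522,266).

```bash
python3 - <<'E'
from h import *
p=np.load("top.npy"); im=cv2.imread("pics/top0.png")
hsv=cv2.cvtColor(im,cv2.COLOR_BGR2HSV)
def show(n,m):
    q=p[m]; q=q[np.isfinite(q[:,0])]
    r=cv2.minAreaRect(q[:,:2].astype(np.float32)); print(n,len(q),q.mean(0).round(1),np.median(q[:,2]).round(1),r)
v,u=np.mgrid[:480,:640]
blue=(hsv[...,0]>100)&(hsv[...,0]<130)&(hsv[...,1]>120)&(hsv[...,2]>50)
show("rack",blue&(u<300)&(u>240)&(v>160)&(v<270)); show("jaw",blue&(u>390)&(u<450)&(v>200)&(v<240))
red=((hsv[...,0]<8)|(hsv[...,0]>172))&(hsv[...,1]>110)&(hsv[...,2]>60)
show("rider",red&(u>385)&(u<412)&(v>230)&(v<260))
z=p[...,2]; c=(u>390)&(u<455)&(v>180)
show("fixed",c&(v<203)&(z>38)&(z<54)); show("end",c&(v>262)&(v<285)&(z>41)); show("handle",c&(v>288)&(v<306)&(z>28))
show("die",c&(z>54)&(v<230))
c2=cv2.resize(im[170:310,380:470],None,fx=4,fy=4,interpolation=cv2.INTER_CUBIC)
print(p[211,425],p[298,422],p[217,270])
E
```

```text
rack 2024 [634.8 122.6  17. ] 17.3 ((636.1616821289062, 122.61668395996094), (170.23684692382812, 60.44585037231445), 3.816009759902954)
jaw 295 [ 618.8 -189.7   46.5] 47.2 ((620.7814331054688, -190.0359344482422), (22.92362403869629, 63.80354309082031), 1.410996675491333)
rider 26 [ 582.7 -144.5   23.7] 23.7 ((583.1357421875, -145.1640167236328), (8.414084434509277, 11.97701644897461), 3.676973819732666)
fixed 414 [ 678.7 -192.5   46.9] 47.1 ((678.9717407226562, -193.17005920410156), (20.635778427124023, 83.63678741455078), 0.3073296844959259)
end 414 [ 519.8 -190.4   47.6] 48.4 ((521.3666381835938, -190.65606689453125), (41.66205596923828, 83.85595703125), 0.8542879819869995)
handle 244 [ 474.4 -189.5   38.9] 39.1 ((478.721435546875, -189.15663146972656), (23.815658569335938, 71.0338134765625), 0.878511369228363)
die 23 [ 646.6 -197.4   59.3] 59.8 ((646.8599243164062, -198.00294494628906), (11.062060356140137, 9.118236541748047), 45.17851638793945)
[ 645.36924026 -190.93895994   51.54828875] [ 472.84629527 -186.19835765   40.46326742] [634.26894583 121.77973912  11.6734898 ]
```

carry_out:
  targets: [-0.3,-0.44,-0.2,-0.07,-1,-0.61,-0.885,-0.3,-0.133,-1,-0.61,-0.885,-0.3,-0.133,-1,-0.61,-0.885,-0.3,-0.133,-1]

```text
clock: 0.6
ee_pos: [200.1, 457.6, 285.6]
orientation: [0.03, 3.141, 0.002]
force: [0.3, 0.1, 0.3]
width: 95.3
grasp_force: 0.0
```

carry_out:
  targets: [-0.667,-0.867,0,0,-1,-0.667,-0.867,0,0,-1,-0.667,-0.867,0,0,-1,-0.667,-0.867,0,0,-1,-0.667,-0.867,0,0,-1]

```text
clock: 1.23
ee_pos: [297.1, 328.3, 284.4]
orientation: [-0.027, -3.141, -0.0]
force: [0.3, 0.3, -0.3]
width: 94.9
grasp_force: 0.0
```

carry_out:
  targets: [-0.667,-0.867,0,0,-1,-0.667,-0.867,0,0,-1,-0.667,-0.867,0,0,-1,-0.667,-0.867,0,0,-1,-0.667,-0.867,0,0,-1]

```text
clock: 1.85
ee_pos: [394.6, 196.9, 284.4]
orientation: [-0.025, -3.141, -0.0]
force: [-0.5, -0.4, 0.1]
width: 95.2
grasp_force: 0.0
```

carry_out:
  targets: [-0.667,-0.867,0,0,-1,-0.667,-0.867,0,0,-1,-0.667,-0.867,0,0,-1,-0.667,-0.867,0,0,-1,-0.667,-0.867,0,0,-1]

```text
clock: 2.48
ee_pos: [492.2, 65.6, 284.5]
orientation: [-0.024, -3.141, -0.001]
force: [0.3, -0.1, -0.2]
width: 95.0
grasp_force: 0.0
```

```bash
cat >> h.py <<'E'
def wgrab():
    o=ctrl.get_obs(); c=ctrl.camera("wrist"); T=np.eye(4); T[:3,:3]=R.from_rotvec(o["orientation"]).as_matrix(); T[:3,3]=o["ee_pos"]
    T=T@c["T_tool_cam"]; return c,cloud(c,T),T
E
python3 - <<'E'
from h import *
c,p,T=wgrab();save(c,"pics/w0.png");np.save("w0.npy",p);print(c["T_tool_cam"].round(3),c["fx"],ctrl.get_obs()["ee_pos"],ctrl.get_obs()["clock"])
E
```

```text
[[-1.00000e-03 -9.63000e-01 -2.71000e-01  7.69200e+01]
 [ 1.00000e+00 -1.00000e-03 -1.00000e-03 -1.62900e+00]
 [ 0.00000e+00 -2.71000e-01  9.63000e-01 -1.44419e+02]
 [ 0.00000e+00  0.00000e+00  0.00000e+00  1.00000e+00]] 432.9700321819408 [492.19056745  65.6888495  284.60591034] 2.525
```

View pics/w0.png

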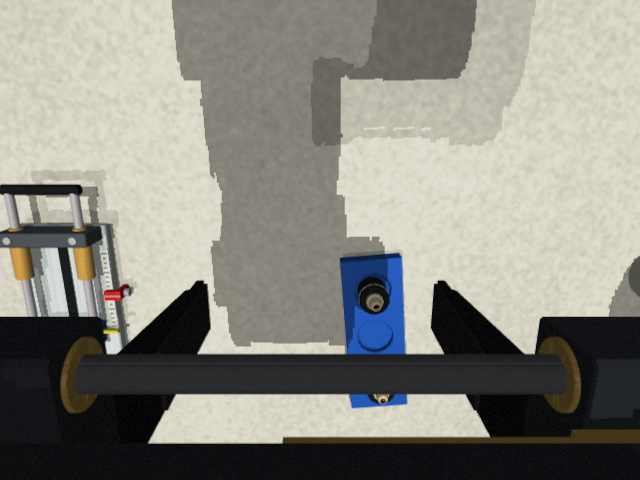

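The wrist view shows the rack with its empty well at (375,334). The clamp is at the left edge, with the rider at (117,294), the pointer at (110,332) and the handle at (42,189). I'll move over the clamp.

carry_out:
  targets: [-0.9,-0.867,0,0,-1,-0.9,-0.867,0,0,-1,-0.9,-0.867,0,0,-1,-0.9,-0.867,0,0,-1,-0.9,-0.867,0,0,-1]

```text
clock: 3.15
ee_pos: [625.0, -66.6, 284.5]
orientation: [-0.025, -3.141, -0.001]
force: [-0.3, 0.0, 0.5]
width: 95.0
grasp_force: 0.0
```

carry_out:
  targets: [0,-0.85,0,0,-1,0,-0.85,0,0,-1,0,-0.85,0,0,-1,0,-0.85,0,0,-1,0,-0.85,0,0,-1]

```text
clock: 3.78
ee_pos: [623.5, -193.6, 285.1]
orientation: [0.023, 3.141, 0.0]
force: [0.1, -0.3, -0.5]
width: 95.0
grasp_force: 0.0
```

```bash
python3 - <<'E'
from h import *
c,p,T=wgrab();save(c,"pics/w1.png");np.save("w1.npy",p);np.save("w1T.npy",T);print(ctrl.get_obs()["ee_pos"])
E
```

```text
[ 623.6078127  -193.74271147  285.01810028]
```

View pics/w1.png

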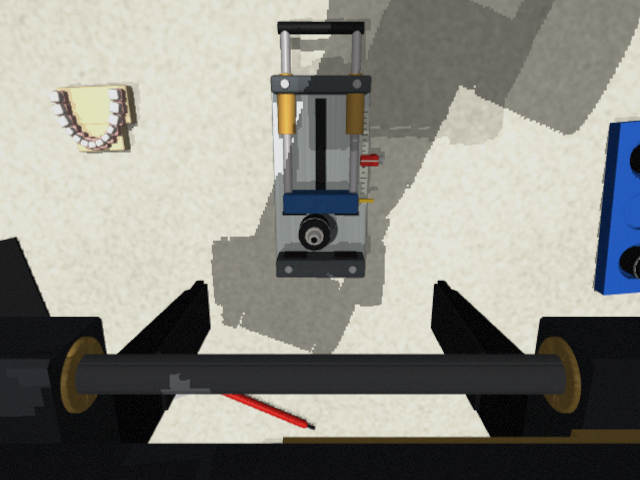

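Clamp seen cleanly: handle (321,28), end block (321,84), rider (369,160), pointer (366,200), jaw (321,204), die stump (315,234), fixed jaw (320,265).

```bash
python3 - <<'E'
from h import *
im=cv2.imread("pics/w1.png");p=np.load("w1.npy");T=np.load("w1T.npy");hsv=cv2.cvtColor(im,cv2.COLOR_BGR2HSV)
v,u=np.mgrid[:480,:640];z=p[...,2]
def rect(n,m):
    q=p[m];q=q[np.isfinite(q[:,0])];r=cv2.minAreaRect(q[:,:2].astype(np.float32))
    print(n,len(q),"med z",np.median(q[:,2]).round(1),"mean",q.mean(0).round(1),np.round(r[0],1),np.round(r[1],1),round(r[2],2))
box=(u>255)&(u<385)
rect("handle",box&(v<50)&(z>36)&(z<44)&(abs(u-321)<38))
rect("end",box&(v>60)&(v<100)&(z>45)&(z<52))
blue=(hsv[...,0]>100)&(hsv[...,0]<130)&(hsv[...,1]>100)
rect("jawtop",box&blue&(z>42)&(v<225)); 
g=hsv[...,2]<120
rect("fixed",box&(v>240)&(v<285)&(z>43)&(z<50)&~((abs(u-315)<18)&(v<252)))
d=box&(v>205)&(v<255)
rect("dietop puck",d&(z>44)&(z<49.5)&(abs(u-315)<20)&(v>214)&(v<250)&~blue)
rect("stump",d&(z>54)); print("zbed",np.nanmedian(p[130:190,295:310,2]))
red=((hsv[...,0]<8)|(hsv[...,0]>172))&(hsv[...,1]>140)&(u>350)&(u<390)&(v>145)&(v<175)
rect("rider",red); rect("pointer",(hsv[...,0]>20)&(hsv[...,0]<35)&(hsv[...,1]>130)&(u>358)&(u<380)&(v>190)&(v<212))
cv2.imwrite("pics/c1.png",cv2.resize(im[145:255,280:390],None,fx=5,fy=5,interpolation=cv2.INTER_NEAREST))
E
```

```text
handle 981 med z 37.7 mean [ 475.6 -192.2   37.8] [ 479.9 -192.5] [61.9 20.9] 88.96
end 1728 med z 47.4 mean [ 518.8 -193.    47.4] [ 518.9 -193.2] [83.6 13.5] 89.16
jawtop 1466 med z 45.2 mean [ 619.8 -195.3   45.2] [ 624.8 -195.5] [66.9 27.1] 89.37
fixed 1586 med z 45.2 mean [ 681.7 -196.2   45.2] [ 681.  -196.1] [83.8 19.9] 89.04
dietop puck 589 med z 45.5 mean [ 648.6 -201.3   45.8] [ 649.5 -201.4] [28.9 29.7] 68.32
stump 88 med z 58.3 mean [ 648.3 -201.4   57.8] [ 649.5 -201.5] [10.1 10.9] 54.77
zbed 15.418016068973998
rider 160 med z 21.3 mean [ 583.9 -149.3   20.1] [ 584.3 -149.2] [16.6  8.9] 89.26
pointer 46 med z 28.0 mean [ 620.5 -152.3   27.9] [ 620.8 -152.4] [13.2  2.6] 88.14
```

View pics/c1.png

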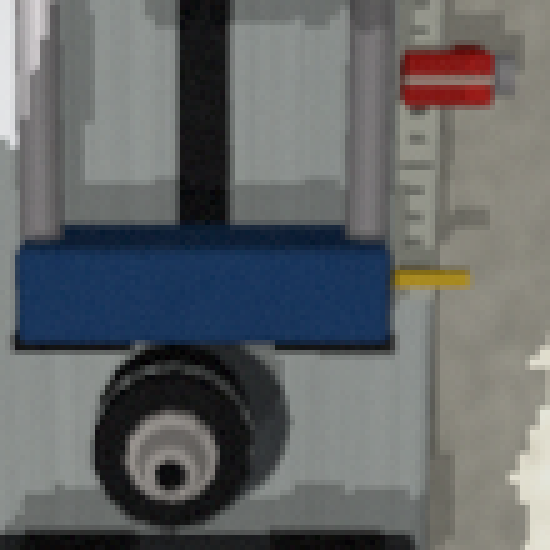

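The crop shows the rider's white line at (369.6,161) and the pointer at (366,200.8), so the opening needed is about 36 mm. Going down to the die now.

carry_out:
  targets: [-0.173,-0.049,0.35,0,-1,-0.173,-0.049,0.7,0,-1,-0.173,-0.049,0.98,0,-1,-0.173,-0.049,0.98,0,-1,-0.173,-0.049,0.98,0,-1]

```text
clock: 4.45
ee_pos: [650.2, -203.1, 139.6]
orientation: [0.025, 3.139, -0.001]
force: [-0.1, -0.2, 1.2]
width: 95.1
grasp_force: 0.0
```

```bash
python3 - <<'E'
from h import *
o=ctrl.get_obs();print(o["ee_pos"],o["orientation"])
c,p,T=wgrab();save(c,"pics/w2.png");np.save("w2.npy",p)
E
```

```text
[ 650.21264342 -203.09415647  139.56967136] [ 2.51962712e-02  3.13936620e+00 -1.19913210e-03]
```

View pics/w2.png

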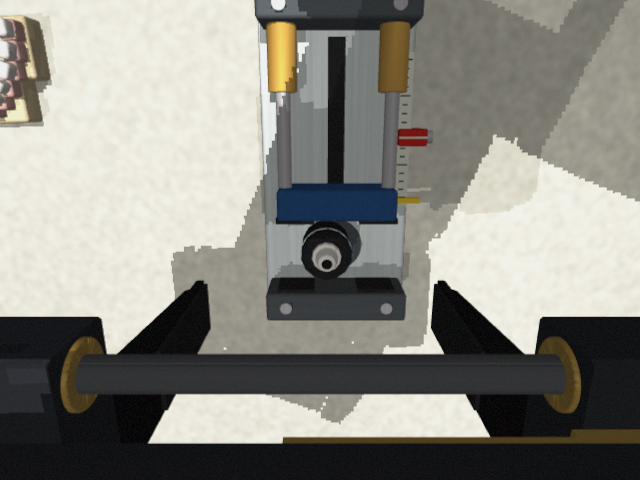

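The die is at (327,250) from 140 mm, centred between the fingers. I'll refine the die, the rider line and the pointer from this view.

```bash
python3 - <<'E'
from h import *
im=cv2.imread("pics/w2.png");p=np.load("w2.npy");hsv=cv2.cvtColor(im,cv2.COLOR_BGR2HSV)
v,u=np.mgrid[:480,:640];z=p[...,2]
def rect(n,m):
    q=p[m];q=q[np.isfinite(q[:,0])];r=cv2.minAreaRect(q[:,:2].astype(np.float32))
    print(n,len(q),"med z",np.median(q[:,2]).round(1),np.round(r[0],1),np.round(r[1],1),round(r[2],2),"circ",np.round(cv2.minEnclosingCircle(q[:,:2].astype(np.float32))[0],1))
blue=(hsv[...,0]>100)&(hsv[...,0]<130)&(hsv[...,1]>100)
d=(u>298)&(u<356)&(v>222)&(v<279)&~blue
rect("puck",d&(z>44)&(z<48)); rect("stump",d&(z>54))
r0=(u>398)&(u<426)&(v>124)&(v<150)
red=((hsv[...,0]<8)|(hsv[...,0]>172))&(hsv[...,1]>140)&r0
rect("rider",red&(z>20)); 
for uu in(406,412,418): 
    s=hsv[128:146,uu,1]; i=128+s[4:13].argmin()+4; print("line",uu,i,p[i,uu].round(1),s)
rect("ptr",(hsv[...,0]>20)&(hsv[...,0]<35)&(hsv[...,1]>130)&(u>398)&(u<422)&(v>190)&(v<212)&(z>24))
rect("fixed",(v>285)&(v<325)&(z>43)&(z<50)&(u>260)&(u<410)); rect("jaw",blue&(z>43)&(u>270)&(u<402)&(v>180)&(v<225))
E
```

```text
puck 1365 med z 45.3 [ 649.4 -201.8] [30.4 29.5] 68.14 circ [ 646.8 -203.2]
stump 230 med z 58.3 [ 649.3 -201.4] [10.6 10.4] 89.74 circ [ 649.3 -201.3]
rider 355 med z 21.3 [ 584.7 -149.6] [16.   9.3] 89.19 circ [ 585.2 -149.6]
line 406 137 [ 584.5 -153.4   21.9] [ 46 180 214 212 216 211 203 220 119  41  56 176 219 219 215 212 207 185]
line 412 137 [ 584.6 -150.    22.8] [128 222 217 211 213 213 215 222 115  42  56 174 217 211 217 217 229 194]
line 418 137 [ 584.6 -146.3   21.9] [118 224 224 209 214 211 208 217  84  20  58 182 219 202 210 209 223 185]
ptr 104 med z 28.3 [ 621.  -151.4] [12.4  2.8] 88.44 circ [ 620.3 -151.4]
fixed 3849 med z 45.2 [ 681.2 -196.2] [83.7 20.1] 89.19 circ [ 683.  -196.3]
jaw 3739 med z 45.2 [ 620.6 -195.4] [67.2 18.1] 88.95 circ [ 621.3 -195.4]
```

carry_out:
  targets: [0.005,0.011,0.3,0,-1,0.005,0.011,0.5,0,-1,0.005,0.011,0.593,0,-1,0.005,0.011,0.593,0,-1,0.005,0.011,0.593,0,-1]

```text
clock: 5.12
ee_pos: [649.4, -202.1, 50.4]
orientation: [0.026, 3.139, -0.001]
force: [0.2, -0.6, -0.1]
width: 95.1
grasp_force: 0.0
```

carry_out:
  targets: [0,0,0,0,0,0,0,0,0,0.2,0,0,0,0,0.5,0,0,0,0,1,0,0,0,0,1,0,0,0,0,1,0,0,0,0,1,0,0,0,0,1]
  squeeze: 12

```text
clock: 6.12
ee_pos: [648.6, -201.7, 48.6]
orientation: [-0.027, -3.141, -0.0]
force: [-0.3, 0.8, 0.4]
width: 29.8
grasp_force: 12.0
```

carry_out:
  targets: [0,0,0,0,0.2,0,0,0,0,0.2,0,0,-0.017,0,0.2,0,0,-0.017,0,0.2,0,0,-0.017,0,0.2,0,0,-0.017,0,1,0,0,-0.017,0,1,0,0,-0.017,0,1,0,0,-0.017,0,1,0,0,-0.017,0,1]

```text
clock: 7.38
ee_pos: [648.6, -201.7, 51.1]
orientation: [-0.027, -3.141, -0.0]
force: [0.5, 0.4, 0.6]
width: 29.4
grasp_force: 12.0
```

carry_out:
  targets: [0,0,-0.1,0,1,0,0,-0.3,0,1,0,0,-0.6,0,1,0,0,-0.8,0,1,0,0,-0.8,0,1]

```text
clock: 8.0
ee_pos: [649.5, -202.1, 174.5]
orientation: [0.026, 3.137, -0.003]
force: [0.0, 0.2, -0.1]
width: 29.6
grasp_force: 12.0
```

carry_out:
  targets: [0.05,0.3,0,0,1,0.05,0.6,0,0,1,0.05,1,0,0,1,0.05,1,0,0,1,0.05,1,0,0,1]

```text
clock: 8.62
ee_pos: [643.4, -51.6, 170.5]
orientation: [-0.025, -3.14, -0.0]
force: [1.0, -0.2, -0.0]
width: 29.9
grasp_force: 12.0
```

carry_out:
  targets: [0.05,0.3,0,0,1,0.05,0.6,0,0,1,0.05,1,0,0,1,0.05,1,0,0,1,0.05,1,0,0,1,0.05,1,0,0,1]

```text
clock: 9.38
ee_pos: [638.9, 96.7, 171.0]
orientation: [-0.03, -3.141, 0.0]
force: [0.3, 0.1, -1.6]
width: 29.7
grasp_force: 12.0
```

carry_out:
  targets: [0,0.16,0,0,1,0,0.16,0,0,1,0,0.16,0,0,1,0,0.16,0,0,1,0,0.16,0,0,1]

```text
clock: 10.0
ee_pos: [639.1, 122.2, 171.3]
orientation: [0.027, 3.141, 0.0]
force: [-1.1, -0.1, -0.2]
width: 29.6
grasp_force: 12.0
```

```bash
python3 - <<'E'
from h import *
o=ctrl.get_obs();print(o["ee_pos"],o["orientation"])
c,p,T=wgrab();save(c,"pics/w3.png");np.save("w3.npy",p);np.save("w3T.npy",T)
E
```

```text
[639.1150407  122.18140706 171.27017095] [2.70057044e-02 3.14138845e+00 1.00273279e-04]
```

View pics/w3.png

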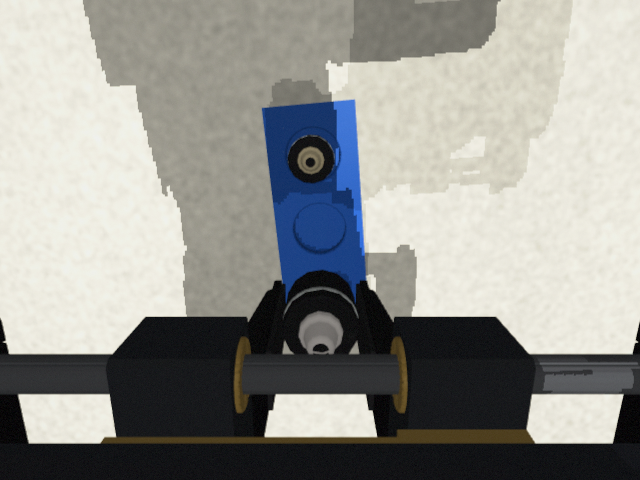

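The empty well is at (320,227), and the held die is at (320,330), upright. I'll fit the well's mouth on the rack's top plane.

```bash
python3 - <<'E'
from h import *
p=np.load("w3.npy");T=np.load("w3T.npy");z=p[...,2];v,u=np.mgrid[:480,:640]
b=(u>288)&(u<352)&(v>197)&(v<258)
top=np.median(z[200:250,278:288]);print("top",top,"floor",np.median(z[222:232,315:325]))
m=(b&(z<top-1.5)).astype(np.uint8)
k,l,s,c=cv2.connectedComponentsWithStats(m);i=l[227,320];m=l==i;print(s[i])
cam=T[:3,3];q=p[m];q=cam+(q-cam)*((top-cam[2])/(q[:,2]-cam[2]))[:,None]
print("rim",cv2.minEnclosingCircle(q[:,:2].astype(np.float32)),q.mean(0),np.ptp(q,axis=0))
im=cv2.imread("pics/w3.png");hsv=cv2.cvtColor(im,cv2.COLOR_BGR2HSV)
bl=(hsv[...,0]>100)&(hsv[...,0]<130)&(hsv[...,1]>120)&(abs(z-top)<1.5)&(v<280)
r=cv2.minAreaRect(p[bl][:,:2].astype(np.float32));print(r)
h=(v>290)&(v<354)&(u>285)&(u<355)
zs=z[h];st=h&(z>174); q=p[st];print("stump",len(q),q.mean(0) if len(q) else 0,np.nanmax(zs))
o=ctrl.get_obs();print(o["ee_pos"])
E
```

```text
Still running in the background as job /tmp/bash_jobs.1000/832ba9dea5b3 (pid 860). You'll get a notice when it ends.
```

```bash
kill -9 -- -$(cat /tmp/bash_jobs.1000/832ba9dea5b3/pid); cat /tmp/bash_jobs.1000/832ba9dea5b3/stdout; cat > m.py <<'E'
from h import *
p=np.load("w3.npy");T=np.load("w3T.npy");z=np.nan_to_num(p[...,2],nan=-99);v,u=np.mgrid[:480,:640]
top=np.median(z[200:250,278:288]);print("top",top,"floor",np.median(z[222:232,315:325]))
m=((u>288)&(u<352)&(v>197)&(v<258)&(z<top-1.5)&(z>0)).astype(np.uint8)
k,l,s,c=cv2.connectedComponentsWithStats(m);i=l[227,320];print(i,s[i])
m=l==i;cam=T[:3,3];q=p[m];q=cam+(q-cam)*((top-cam[2])/(q[:,2]-cam[2]))[:,None]
print("rim",q.mean(0),np.ptp(q,axis=0),(q.max(0)+q.min(0))/2)
h=(v>290)&(v<354)&(u>285)&(u<355)&(z>100)
print("held max z",z[h].max());q=p[h&(z>z[h].max()-4)];print("stump",len(q),q.mean(0))
E
timeout 60 python3 m.py
```

```text
top 15.35748270637535 floor 8.403698434000631
5 [ 294  204   52   51 2004]
rim [637.46562145 119.70506364  15.35748271] [36.86939722 36.5930204   0.        ] [638.04449486 119.80673399  15.35748271]
held max z 180.7381481325889
stump 362 [637.95017502 120.51278141 178.50264668]
```

carry_out:
  targets: [0.004,-0.01,0.2,0,1,0.004,-0.01,0.45,0,1,0.004,-0.01,0.65,0,1,0.004,-0.01,0.7,0,1,0.004,-0.01,0.7,0,1,0.004,-0.01,0.7,0,1,0.004,-0.01,0.7,0,1]

```text
clock: 10.92
ee_pos: [638.9, 121.0, 67.3]
orientation: [0.026, 3.14, 0.0]
force: [0.6, -0.7, -1.2]
width: 29.7
grasp_force: 12.0
```

```bash
python3 - <<'E'
from h import *
o=ctrl.get_obs();print(o["ee_pos"],o["orientation"],o["force"])
c,p,T=wgrab();a=c["pixels"]
s,ps=grab("scene");b=s["pixels"]
w=np.array([637.7,119.8,30.,1]);q=np.linalg.inv(s["T"])@w;u0=int(s["fx"]*q[0]/q[2]+s["cx"]);v0=int(s["fy"]*q[1]/q[2]+s["cy"]);print(u0,v0)
v0=min(max(v0,60),420);u0=min(max(u0,60),580)
x=np.hstack([cv2.resize(a[170:370,220:420],(400,400)),cv2.resize(b[v0-50:v0+50,u0-50:u0+50],(400,400))])
cv2.imwrite("pics/p1.png",x[...,::-1])
E
```

```text
[638.89025149 120.99856706  67.34891547] [2.64819468e-02 3.13979736e+00 3.53116421e-04] [ 0.55165074 -0.71085073 -1.17594423]
361 266
```

View pics/p1.png

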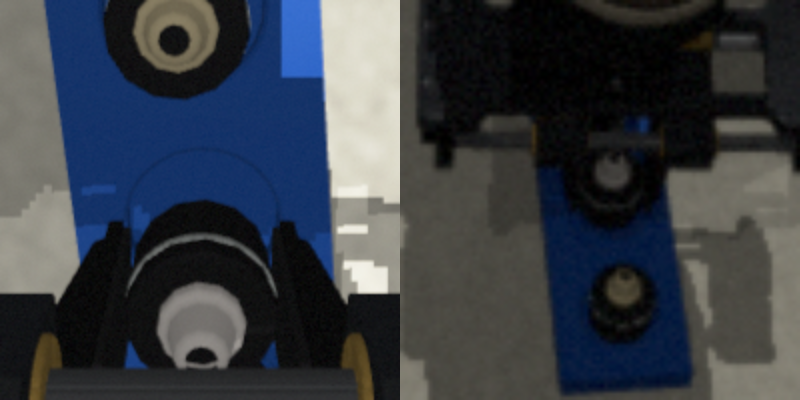

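The held die and the well line up at crop column ~203. The well's rim shows behind the die. Lowering slowly.

carry_out:
  targets: [0.003,0,0.04,0,1,0.003,0,0.08,0,1,0.003,0,0.11,0,1,0.003,0,0.13,0,1,0.003,0,0.13,0,1,0.003,0,0.13,0,1]

```text
clock: 11.78
ee_pos: [638.1, 121.0, 46.8]
orientation: [0.026, 3.141, 0.0]
force: [-0.1, -0.0, -0.7]
width: 29.7
grasp_force: 12.0
```

carry_out:
  targets: [0,0,0.006,0,1,0,0,0.012,0,1,0,0,0.018,0,1,0,0,0.018,0,1,0,0,0.018,0,1]

```text
clock: 12.4
ee_pos: [638.0, 121.0, 44.1]
orientation: [0.026, 3.141, 0.0]
force: [0.3, 0.6, 2.2]
width: 29.5
grasp_force: 12.0
```

carry_out:
  targets: [0,0,0,0,0.3,0,0,0,0,0.2,0,0,0,0,0.1,0,0,0,0,0,0,0,0,0,-0.1,0,0,0,0,-0.1]

```text
clock: 13.15
ee_pos: [638.0, 120.9, 44.0]
orientation: [0.027, 3.141, 0.0]
force: [-0.0, 0.5, -0.5]
width: 52.2
grasp_force: 0.0
```

carry_out:
  targets: [0,0,-0.1,0,-0.1,0,0,-0.3,0,-0.1,0,0,-0.6,0,-0.1,0,0,-0.9,0,-0.1,0,0,-0.9,0,-0.1,0,0,-0.9,0,-0.1]

```text
clock: 13.9
ee_pos: [637.7, 120.9, 179.2]
orientation: [0.026, 3.141, 0.0]
force: [0.2, 0.6, -0.3]
width: 52.2
grasp_force: 0.0
```

```bash
python3 - <<'E'
from h import *
o=ctrl.get_obs();print(o["ee_pos"],o["width"],o["clock"])
c,p,T=wgrab();z=np.nan_to_num(p[...,2],nan=-99);save(c,"pics/w4.png")
for n,zz,t in(("stump",53,56),("puck",35.5,41)):
    m=(z>50 if n=="stump" else (z>zz)&(z<t))&(abs(p[...,0]-638)<20)&(abs(p[...,1]-120)<20)&(z<60);q=p[m]
    print(n,len(q),q.max(0),(q.max(0)+q.min(0))/2,np.ptp(q,axis=0))
E
```

```text
[637.70204174 120.91395133 179.24319758] 52.23438205570309 13.9
stump 124 [644.01387858 124.18615474  54.47950714] [639.10498215 119.25132855  52.2418104 ] [9.81779287 9.86965238 4.47539348]
puck 1043 [653.61501353 134.0770363   40.97694085] [639.02526275 119.5900462   38.36767432] [29.17950157 28.9739802   5.21853307]
```

View pics/w4.png

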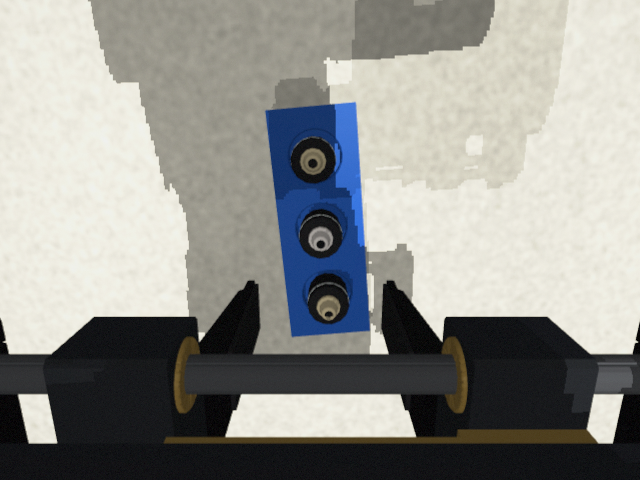

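The die is seated in the middle well at (320,235), within ~1.5 mm of centre, and the other dies are undisturbed. Next is the handle.

carry_out:
  targets: [0.2,-0.4,0,0,0.25,0.4,-0.8,0,0,0.25,0.5,-1,0,0,0.25,0.5,-1,0,0,0.25,0.5,-1,0,0,0.25]

```text
clock: 14.58
ee_pos: [560.7, -27.5, 178.4]
orientation: [-0.027, -3.141, -0.001]
force: [0.2, 0.3, 0.6]
width: 35.6
grasp_force: 0.0
```

carry_out:
  targets: [0.2,-0.4,0,0,0.25,0.4,-0.8,0,0,0.25,0.5,-1,0,0,0.25,0.5,-1,0,0,0.25,0.5,-1,0,0,0.25]

```text
clock: 15.2
ee_pos: [483.6, -175.6, 178.7]
orientation: [-0.025, -3.141, -0.001]
force: [-0.2, -0.7, 0.3]
width: 35.7
grasp_force: 0.0
```

carry_out:
  targets: [0.06,-0.105,0,0.11,0.25,0.06,-0.105,0,0.22,0.25,0.06,-0.105,0,0.33,0.25,0.06,-0.105,0,0.44,0.25,0.06,-0.105,0,0.55,0.25,0.06,-0.105,0,0.66,0.25,0.06,-0.105,0,0.77,0.25,0.06,-0.105,0,0.88,0.25,0.06,-0.105,0,1.0,0.25,0.06,-0.105,0,1.0,0.25,0.06,-0.105,0,1.0,0.25,0.06,-0.105,0,1.0,0.25]

```text
clock: 16.7
ee_pos: [473.9, -191.7, 179.0]
orientation: [-2.237, -2.206, -0.0]
force: [-0.9, -0.5, 0.6]
width: 35.3
grasp_force: 0.0
```

```bash
python3 - <<'E'
from h import *
o=ctrl.get_obs();print(o["ee_pos"],o["width"],o["clock"],R.from_rotvec(o["orientation"]).as_matrix().round(3))
c,p,T=wgrab();save(c,"pics/w5.png");np.save("w5.npy",p)
E
```

```text
[ 473.92710137 -191.74443571  178.9739811 ] 35.25838296491948 16.7 [[ 0.014  1.     0.   ]
 [ 1.    -0.014  0.   ]
 [ 0.     0.    -1.   ]]
```

View pics/w5.png

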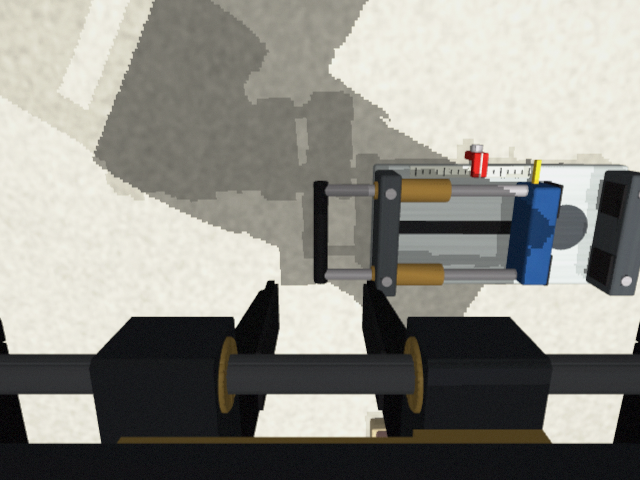

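The handle bar is at (320,232), midway between the fingers, with the rider at (479,160) and the pointer at (537,172).

```bash
cat > ptr.py <<'E'
from h import *
import sys
p=np.load(sys.argv[1]+".npy");im=cv2.imread(f"pics/{sys.argv[1]}.png");hsv=cv2.cvtColor(im,cv2.COLOR_BGR2HSV);z=np.nan_to_num(p[...,2],nan=-99)
X,Y=p[...,0],p[...,1]
def mid(n,m,lo,hi):
    m=m&(z>lo)&(z<hi);q=p[m]
    if len(q): print(n,len(q),((q.max(0)+q.min(0))/2).round(1),q.mean(0).round(1),np.ptp(q,axis=0).round(1))
H,S,V=cv2.split(hsv)
mid("ptr",(H>20)&(H<35)&(S>130)&(abs(Y+151)<8)&(X>560)&(X<640),25,31)
r=((H<8)|(H>172))&(S>140)&(abs(Y+151)<10)&(abs(X-584.5)<12)
mid("rider",r,18,25)
l=(S<110)&(V>90)&(abs(X-584.5)<4)&(abs(Y+150)<5); mid("line",l,19,25)
mid("handle",(V<70)&(X>425)&(X<490)&(abs(Y+192)<25),30,44)
E
python3 ptr.py w5
```

```text
ptr 122 [ 620.8 -152.3   27.6] [ 620.4 -152.    27.6] [ 3.8 13.2  5.2]
rider 288 [ 584.2 -148.9   20.6] [ 583.8 -148.9   21. ] [ 9.9 15.8  5.1]
line 36 [ 584.6 -149.9   21.5] [ 584.6 -149.8   21.7] [2.2 9.6 2.9]
handle 973 [ 473.4 -192.    36.9] [ 473.5 -191.3   37.4] [ 9.7 49.9  6.4]
```

carry_out:
  targets: [0,-0.003,0.3,0,0.25,0,-0.003,0.6,0,0.25,0,-0.003,0.8,0,0.25,0,-0.003,0.88,0,0.25,0,-0.003,0.92,0,0.25,0,-0.003,0.92,0,0.25,0,-0.003,0.92,0,0.25]

```text
clock: 17.62
ee_pos: [473.7, -192.2, 41.9]
orientation: [2.239, 2.202, 0.001]
force: [0.1, -0.3, 0.1]
width: 35.6
grasp_force: 0.0
```

carry_out:
  targets: [0,0,0,0,0.5,0,0,0,0,0.7,0,0,0,0,1,0,0,0,0,1,0,0,0,0,1,0,0,0,0,1]
  squeeze: 40

```text
clock: 18.38
ee_pos: [473.8, -192.2, 41.1]
orientation: [2.239, 2.202, 0.001]
force: [5.1, 2.4, 0.4]
width: 8.9
grasp_force: 40.0
```

carry_out:
  targets: [0,-0.04,0,0,1,0,-0.08,0,0,1,0,-0.12,0,0,1,0,-0.16,0,0,1,0,-0.2,0,0,1,0,-0.225,0,0,1,0,-0.241,0,0,1,0,-0.241,0,0,1,0,-0.241,0,0,1,0,-0.241,0,0,1]

```text
clock: 19.62
ee_pos: [438.3, -191.7, 41.2]
orientation: [2.238, 2.201, 0.002]
force: [8.9, 4.9, -1.6]
width: 8.7
grasp_force: 40.0
```

```bash
python3 - <<'E'
from h import *
o=ctrl.get_obs();print(o["ee_pos"],o["width"],o["force"],o["grasp_force"])
c,p,T=wgrab();save(c,"pics/w6.png");np.save("w6.npy",p)
E
python3 ptr.py w6
```

```text
[ 438.29763573 -191.65182258   41.16218268] 8.726567546461567 [ 8.88453263  4.89939241 -1.5560196 ] 40.000675320625305
handle 2882 [ 438.4 -185.7   37. ] [ 438.2 -183.9   37.4] [25.9 37.4 14. ]
```

View pics/w6.png

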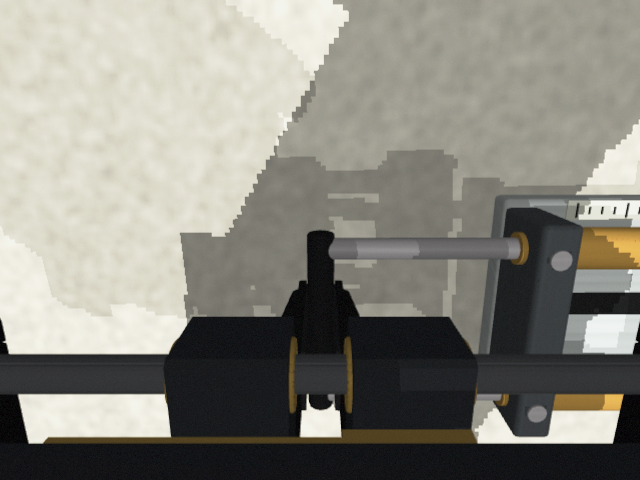

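The handle is held at (320,320), but the rider is out of the wrist view. I'll check the pointer against the line numerically with the fixed cameras.

```bash
python3 - <<'E'
from h import *
for n in("top","scene"):
    c,p=grab(n)
    hsv=cv2.cvtColor(c["pixels"],cv2.COLOR_RGB2HSV);H,S,V=cv2.split(hsv);X,Y,z=np.moveaxis(np.nan_to_num(p,nan=-999),-1,0)
    roi=(abs(Y+150)<14)&(abs(X-590)<45)
    for k,m in(("yel",(H>20)&(H<35)&(S>110)&(V>60)&(z>18)),("red",((H<8)|(H>172))&(S>110)),("blue",(H>100)&(H<130)&(S>110)&(z>42)&(abs(Y+192)<40)&(abs(X-590)<45)&(V>30))):
        q=p[m&(roi|(k=="blue"))]
        if len(q):print(n,k,len(q),q.mean(0).round(1),((q.max(0)+q.min(0))/2).round(1))
    p0=np.load(n+".npy");im=cv2.cvtColor(cv2.imread(f"pics/{n}0.png"),cv2.COLOR_BGR2HSV);H,S,V=cv2.split(im)
    q=p0[(H>100)&(H<130)&(S>110)&(p0[...,2]>42)&(abs(p0[...,1]+192)<40)&(abs(p0[...,0]-605)<45)&(V>30)];print("before blue",len(q),q.mean(0),(q.max(0)+q.min(0))/2)
E
```

```text
top yel 27 [ 559.1 -157.2   39.6] [ 565.4 -153.1   35.2]
top red 7 [ 580.9 -140.3   24.6] [ 581.9 -141.1   25.5]
top blue 275 [ 582.9 -188.8   47.4] [ 582.8 -189.7   47.9]
before blue 290 [ 618.5406632  -189.77757748   47.2416476 ] [ 618.65638284 -190.15533195   47.12678163]
scene yel 16 [ 582.  -149.9   29.3] [ 566.4 -150.4   32.3]
scene red 37 [ 587.2 -143.5   18.5] [ 587.  -150.5   17. ]
scene blue 260 [ 585.7 -190.6   46. ] [ 585.8 -190.5   46.3]
before blue 267 [ 621.12655936 -191.07732742   45.89935339] [ 620.37512282 -191.64143079   46.27699213]
```

carry_out:
  targets: [0,-0.005,0,0,1,0,-0.005,0,0,1,0,-0.005,0,0,1,0,-0.005,0,0,1,0,-0.005,0,0,1,0,-0.005,0,0,1,0,-0.005,0,0,1,0,-0.005,0,0,1]

```text
clock: 20.78
ee_pos: [437.6, -191.6, 41.2]
orientation: [2.238, 2.201, 0.002]
force: [10.2, 4.4, -2.3]
width: 9.1
grasp_force: 40.0
```

```bash
python3 - <<'E'
from bench import ctrl
o=ctrl.get_obs();print(o["ee_pos"],o["grasp_force"],o["force"],o["clock"])
print(ctrl.sign_off())
E
```

```text
[ 437.63111175 -191.63671488   41.15563434] 40.00060021877289 [10.19680813  4.40212907 -2.31159805] 20.775
the job is handed in; nothing more can be done
None
```

I handed the job in at 20.8 s, with no verdict returned: the die stands upright in the middle well, about 1.5 mm off centre, and the gripper holds the handle at 40 N with the jaw about 36 mm open and the pointer within about 1 mm of the rider's line.

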